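# Run one batch of beads out of the feeder

### The job

Slide the catch tray fully home under the bead feeder, then slide the feeder's bottom gate open just far enough to drop all the round beads ahead of the square block into the tray, keeping the block and any beads behind it up in the feeder. Then slide the gate fully shut again, leave the tray in place under the feeder, and leave the other things on the bench alone.

Things in the scene. Friction and masses are not known exactly. Their poses are not given: they have to be found in the camera images.
- hopper: Dark sheet-steel bead feeder, fixed, 198 mm long (its x), about 100 deep (y). Origin: centre of its footprint at table height. Five bays 25 x 25 mm, open on top, in a row at x = -60, -30, 0, 30, 60 mm, y = 0, one piece in each, resting on the flat slide gate (top at z = 74 mm). Top rim z = 155 mm, flaring to y = +-37 mm; end panels to z = 125 mm. The +y long wall is clear.
- tray_space (a point): Tray's home, at the feeder's origin (axes as the feeder's): a space under the gate, 186 mm wide in x between side legs (legs from y = -50 to +45 mm), 70 mm high, entered from the +y side, closed by a back stop with its face at y = -47 mm.
- first_bay (a point): Floor centre of the feeder's first bay (feeder x = -60 mm, z = 74 mm), the one the gate uncovers first; the next bays follow every 30 mm along +x. 'Ahead of the block' means nearer this bay.
- gate (a joint): Slide gate opening: 0 = shut (end stop), 0.145 m = wide open. Slides to feeder +x, friction about 1.2 N, stays where left; 0 to 10 mm open at the start. A bead falls once its bay is uncovered about 22 mm (opening 22, 52, 82, 112 mm for bays 1 to 4); the block tips once its bay is uncovered more than 11 mm (opening 41, 71, 101, 131 mm in bays 2 to 5) and soon falls.
- gate_edge (a point): Middle of the leading edge (top face) of the gate, a 4 mm aluminium plate, at feeder x = -72.5 mm + opening, y = 0, z = 74 mm. All that lies on its -x side is uncovered.
- gate_paddle (a point): On the gate's upright push paddle: plate 12 mm thick in feeder x, 26 mm wide (feeder y = 34 to 60 mm), z = 165 to 217 mm, on a stem at the feeder's +y side, clear above the rim. The point is on its centreline at y = 47 mm, z = 200 mm; it moves with the gate, always 6 mm in +x from the gate's edge (feeder x = -66.5 mm + opening).
- tray: Grey plastic catch tray, open on top, loose on the table, about 0.35 kg, 170 (x) x 90 (y) x 40 mm high, 4 mm walls. Origin: centre of its underside, handle not counted. Fully home, its origin is within a few mm of the feeder's, axes parallel, -y wall at the back stop, handle sticking out to +y.
- tray_handle (a point): On the tray's handle, an upright plate 12 mm thick in tray x, 30 mm long in tray y, up to 70 mm high, at the end of a low strap (7 mm high) on the tray's +y side. The point is at tray x = 0, y = 125 mm, z = 50 mm.
- spacer: The square-topped bone block that separates two batches in the feeder: 22 x 22 x 30 mm, 26 g, same pale bone as the beads. Origin: centre of its underside. It lies in any bay but the first; its x is parallel to the feeder's x.
- bead1_center (a point): Centre of a round pale bone bead, 22 mm diameter, 11 g, in one of the feeder's bays. This one is always in the first bay (feeder x = -60 mm).
- bead2_center (a point): Centre of a round pale bone bead, 22 mm diameter, 11 g, in one of the feeder's bays. Which bay varies.
- bead3_center (a point): Centre of a round pale bone bead, 22 mm diameter, 11 g, in one of the feeder's bays. Which bay varies.
- bead4_center (a point): Centre of a round pale bone bead, 22 mm diameter, 11 g, in one of the feeder's bays. Which bay varies.
- offcut1: A rough dark horn offcut, about 45 x 28 x 25 mm, lying on the table; to be left alone. Origin: centre of its underside.
- offcut2: A rough dark horn offcut, about 45 x 28 x 25 mm, lying on the table; to be left alone. Origin: centre of its underside.
- offcut3: A rough dark horn offcut, about 45 x 28 x 25 mm, lying on the table; to be left alone. Origin: centre of its underside.
- brush: A bench brush lying on the table; to be left alone.
- driver: A screwdriver lying on the table; to be left alone.
- jar: A closed jar, 66 mm diameter, 85 mm high; to be left alone. Origin: centre of its underside.
- tin: An empty steel cup, 72 mm diameter, 80 mm high; to be left alone. Origin: centre of its underside.
There are look-alikes about, which are no part of the job. Of the things that look like the hopper, the middle-sized one is meant.

How it is judged:
By the outcome, as a careful person would: the job done as asked, in the order asked, and still so for the second after the job is handed in, with the robot touching nothing.
It also fails if it takes over 61 s, if anything falls off the work surface, if the arm or the gripper's body presses on something with over 40 N, if the wrist force passes 120 N, or if a joint passes its speed limit or range.

### The arm

A 7-joint arm with a two-finger parallel gripper is mounted at the origin on the work surface. World frame = base frame: x ahead of the robot, y to its left, z up, the work surface at z = 0. Lengths are in m, angles in rad, forces in N, time in s.
With the tool pointing down it reaches from about 0.4 to 0.875 m from the base axis. Payload 19.3 kg.
Tool frame: the origin (TCP) lies on the centre line of the jaws, within the pads' length; the fingertips stand 11 mm ahead of it and the grasp point (between the pads) lies 8 mm behind it (env.tip_reach is the distance from the TCP to the fingertips, in m); z points along the fingers, y is the line along which they close (so a half turn about z gives the same grasp; the last joint's range is limited). The gripper opens to 85 mm and grips with 20 to 120 N. Pads are 22 mm wide; open, the fingers measure 114 mm over their backs; the gripper's body (76 mm by 85 mm) begins 54 mm behind the grasp point. The pads swing forward as they close: fully open they stand 13 mm farther back than shut.
Start: joints at [1.266, 0.521, -0.036, 1.599, 0.021, 1.021, -0.113], TCP at [0.145, -0.608, 0.242] pointing down, gripper open.
Joint ranges: [-2.91, 2.91], [-0.3, 2.13], [-1.5, 1.42], [0.17, 2.43], [-1.26, 4.41], [0.16, 1.93], [-2.52, 2.52]. Speed limits (rad/s): [1.89, 1.89, 2.39, 2.39, 3.01, 3.01, 3.01].

### API

Orientations are given as a unit quaternion [w, x, y, z].
In Python, from cell import env gives the robot as it stands.
- The arm moves only by the shell command python3 -m crank 'ROWS'. ROWS is JSON, a list of rows, each a list of 5 numbers: the shift along the tool's x, y, z in units of 0.15 m (1.0 is 0.15 m), then the turn about the tool's z in units of 180 degrees (1.0 is 180 degrees), then the closure, from -1 (fully open) to 1 (shut). A call has exactly 8 rows; each row is the pose to reach, as a shift and turn from the pose commanded when the call began, along the tool's axes at that moment, turning the shorter way round; what a row does not reach only later rows make up. A row lasts 1/10 s, in which the tool goes at most 50 mm and 8.59 degrees, less where a joint would pass 70% of its speed; a pose out of reach is approached as far as the arm can. A call with a number of a shift or a turn outside -1 to 1 is refused whole. A call with a gripper value outside its range is refused whole. The fingers move at their own pace and stop on an object; the grip force is fixed at half the most. Time passes only in rows, so rows that repeat a pose let the fingers close, or fill a call up. It gives the time, the measured TCP pose, the force, the opening and the grip force at its end, in the units of the state.
- env.read_state(): the state, without advancing time (a new reading comes with each control period).
- env.grab_frame(name): name is "side" or "top"; returns a dict with "img" (400x640x3 uint8, blue, green, red), "z_map" (400x640 float32, m along the optical axis (not along the pixel's ray), 0 where there is no reading), "camera_matrix" (3x3 intrinsics, pixels), "rvec" (rotation vector, rad) and "tvec" (3), from world to camera coordinates, as OpenCV has them. Camera axes: x right, y down, z forward; pixel columns grow to the right and rows downward; lengths in m; the calibration is good to about 2 mm. A picture is of the moment at which its call begins.
- env.sign_off(): hands the job in; it is judged then, once.
The state is a dict: "time_s": time; "joint_positions": joint angles; "dq": joint speeds; "effort": joint torques, N m; "tool_pos": TCP position; "ee_rot": TCP orientation; "contact_force": force on the tool from outside, world axes, zero at the start; "wrist_torque": the same for the moment, N m; "gripper_width": finger opening in m; "grip_force": force on a finger pad.
Only numpy, scipy, OpenCV 4.12 (cv2) and the standard library are available. Lean on these libraries where they do the work, as an engineer would, in place of code of your own. Each camera call takes 0.05 s, during which the arm holds its last target. There are 200 camera calls.

## Working session

There is one attempt and no reset: what is moved stays moved. The work goes in short steps, Python scripts to look and compute and a shell command to move; the robot and the scene stay as the last step left them, time stands still between calls to the robot, and variables do not carry over. Pictures are saved under pics/ and viewed, at most 10 in all, crops included, and the job is handed in when it is done.

```bash
mkdir -p pics; ls
cat > h.py <<'E'
import numpy as np,cv2
from cell import env
def grab(n):
    f=env.grab_frame(n); f['R']=cv2.Rodrigues(np.array(f['rvec'],float))[0]; f['t']=np.array(f['tvec'],float).ravel(); f['K']=np.array(f['camera_matrix']); return f
def ray(f,u,v):
    d=f['R'].T@np.linalg.inv(f['K'])@np.array([u,v,1.]); return -f['R'].T@f['t'],d
def onz(f,u,v,z):
    c,d=ray(f,u,v); return c+d*(z-c[2])/d[2]
def pts(f):
    v,u=np.mgrid[0:400,0:640]; z=f['z_map'].astype(float)
    p=np.stack([u*z,v*z,z],-1)@np.linalg.inv(f['K']).T
    return (p-f['t'])@f['R']
def proj(f,p): return cv2.projectPoints(np.array(p,float).reshape(-1,3),np.array(f['rvec'],float),f['t'],f['K'],None)[0].reshape(-1,2)
E
python3 - <<'E'
from h import *
for n in('side','top'):
    f=grab(n); cv2.imwrite(f'pics/{n}0.png',f['img']); np.savez(f'{n}0.npz',**f)
    print(n,f['K'][0,0],-f['R'].T@f['t'],f['R'][2])
print(env.read_state())
E
```

```text
pics
side 361.77104820098714 [0.25583983 0.78140963 1.02656242] [ 0.1935957  -0.63517846 -0.74770919]
top 429.36317919476295 [0.31571116 0.02579159 1.38912992] [ 0.12487006  0.00867523 -0.99213518]
{'time_s': 0.1, 'joint_positions': array([ 1.2657815 ,  0.52196582, -0.03629087,  1.59993076,  0.02115757,
        1.02107421, -0.11284105]), 'dq': array([ 0.00119502, -0.00133679, -0.00044387, -0.00153959,  0.00046949,
        0.00070219, -0.00086097]), 'effort': array([ 3.76100928e-03, -9.28498435e+01,  1.98396854e+00, -3.70533264e+01,
        1.80373370e-02,  5.32961305e-03, -9.50295407e-05]), 'tool_pos': array([ 0.14531   , -0.60759005,  0.24178381]), 'ee_rot': array([-4.90485020e-04,  9.93121764e-01,  1.17085073e-01, -8.30826448e-05]), 'contact_force': array([-0.23318337, -0.72655925, -1.55502761]), 'wrist_torque': array([ 0.02538376, -0.00365224, -0.01331192]), 'grip_force': 0.0, 'gripper_width': 0.0854064161530245}
```

View pics/top0.png

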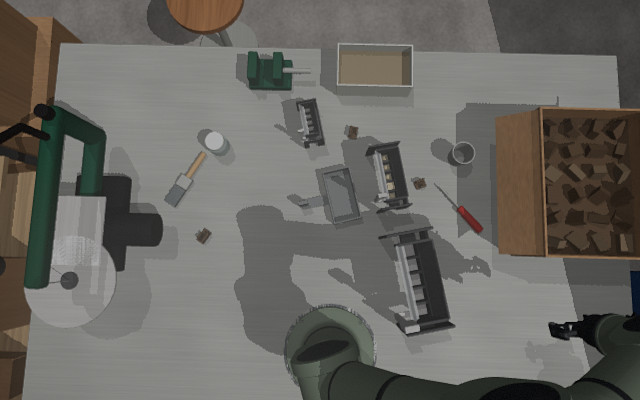

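View pics/side0.png

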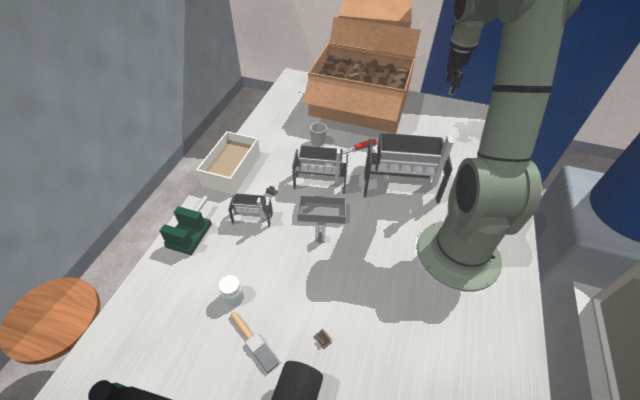

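The candidates for the hopper are the feeders at top-view pixels (311,122) small, (388,178) middle-sized and (418,280) large. I choose (388,178), which is at (320,165) in the side view and is the one holding pale pieces. The tray is at (340,195), with its handle at (300,203). The clutter is the offcuts at (352,131), (419,183) and (203,236), the tin at (462,153) and the driver at (460,210). Next is a close crop.

Run:
```python
from h import *
t=dict(np.load('top0.npz')); s=dict(np.load('side0.npz'))
a=cv2.resize(t['img'][130:225,280:430],None,fx=5,fy=5,interpolation=cv2.INTER_CUBIC)
cv2.imwrite('pics/ctop.png',a)
b=cv2.resize(s['img'][130:250,285:365],None,fx=5,fy=5,interpolation=cv2.INTER_CUBIC)
cv2.imwrite('pics/cside.png',b)
P=pts(t); 
for uv in [(388,178),(340,195),(300,203),(311,122),(418,280),(352,131),(419,183),(462,153)]: print(uv,P[uv[1],uv[0]].round(3))
```

```text
(388, 178) [ 0.534 -0.162  0.093]
(340, 195) [ 0.489 -0.02   0.008]
(300, 203) [0.453 0.106 0.069]
(311, 122) [0.718 0.08  0.047]
(418, 280) [ 0.231 -0.251  0.103]
(352, 131) [ 0.702 -0.054  0.011]
(419, 183) [ 0.535 -0.276  0.004]
(462, 153) [ 0.638 -0.416  0.007]
```

View pics/ctop.png

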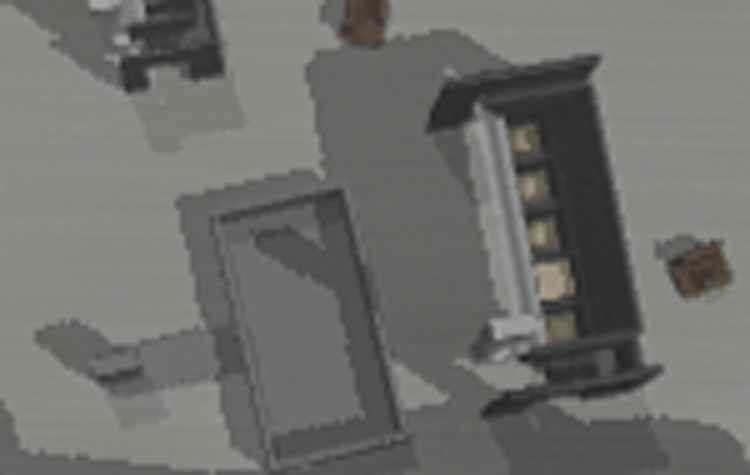

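View pics/cside.png

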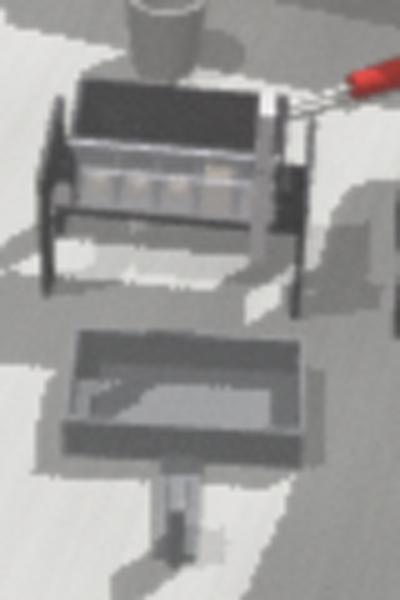

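Run:
```python
from h import *
t=dict(np.load('top0.npz')); s=dict(np.load('side0.npz'))
for nm,f in(('top',t),('side',s)):
    P=pts(f); m=(f['z_map']>0)&(P[...,0]>.40)&(P[...,0]<.68)&(P[...,1]<-.06)&(P[...,1]>-.25)
    for lo,hi in((.2,.235),(.15,.16),(.120,.128)):
        k=m&(P[...,2]>lo)&(P[...,2]<hi); q=P[k]
        if len(q)>4:
            r=cv2.minAreaRect(q[:,:2].astype(np.float32)*1000); print(nm,lo,len(q),np.round(r[0],1),np.round(r[1],1),round(r[2],1),q[:,2].max().round(3)); print('   corners',cv2.boxPoints(r).round(0).tolist())
    hsv=cv2.cvtColor(f['img'],cv2.COLOR_BGR2HSV)
    b=m&(hsv[...,1]>45)&(hsv[...,2]>95)&(hsv[...,0]<35)&(P[...,2]>.06)&(P[...,2]<.12)
    n,l,st,c=cv2.connectedComponentsWithStats(b.astype(np.uint8))
    for i in range(1,n):
        q=P[l==i]
        if len(q)>5: print(nm,'piece',c[i].round(1),len(q),'xy',np.median(q[:,:2],0).round(4),'z95',np.percentile(q[:,2],[50,90]).round(4),'ray@.096',onz(f,*c[i],.096).round(4))
    # tray
    m=(f['z_map']>0)&(P[...,0]>.36)&(P[...,0]<.62)&(P[...,1]<.16)&(P[...,1]>-.095)
    for lo,hi in((.034,.046),(.055,.08)):
        q=P[m&(P[...,2]>lo)&(P[...,2]<hi)]
        if len(q)>4:
            r=cv2.minAreaRect(q[:,:2].astype(np.float32)*1000); print(nm,'tray',lo,len(q),np.round(r[0],1),np.round(r[1],1),round(r[2],1),np.percentile(q[:,2],95).round(3)); print('   corners',cv2.boxPoints(r).round(0).tolist())
```

```text
top 0.2 48 [ 466.7 -129.6] [12.2 26.1] 11.2 0.222
   corners [[458.0, -118.0], [463.0, -144.0], [475.0, -141.0], [470.0, -116.0]]
top 0.15 263 [ 538.6 -162.3] [155.3  72.7] 11.4 0.16
   corners [[455.0, -142.0], [470.0, -213.0], [622.0, -183.0], [607.0, -111.0]]
top 0.12 245 [ 537.9 -159.6] [198.1 102.1] 11.7 0.128
   corners [[431.0, -130.0], [451.0, -230.0], [645.0, -190.0], [625.0, -90.0]]
top piece [383.4 157.8] 13 xy [ 0.5968 -0.1469] z95 [0.0929 0.0955] ray@.096 [ 0.5961 -0.147   0.096 ]
top piece [385.9 167.1] 22 xy [ 0.5681 -0.1551] z95 [0.0935 0.0966] ray@.096 [ 0.5673 -0.155   0.096 ]
top piece [388.  176.3] 22 xy [ 0.5399 -0.162 ] z95 [0.0929 0.0951] ray@.096 [ 0.539  -0.1615  0.096 ]
top piece [390.6 184.8] 30 xy [ 0.5128 -0.1695] z95 [0.1029 0.108 ] ray@.096 [ 0.513  -0.1698  0.096 ]
top piece [391.5 195.4] 17 xy [ 0.4817 -0.1719] z95 [0.094  0.0968] ray@.096 [ 0.4807 -0.1728  0.096 ]
top tray 0.034 215 [474.6  22.6] [170.1 183.7] 14.7 0.043
   corners [[369.0, 90.0], [416.0, -88.0], [580.0, -45.0], [534.0, 133.0]]
top tray 0.055 40 [454.8  98. ] [11.5 29.3] 13.4 0.073
   corners [[446.0, 111.0], [453.0, 82.0], [464.0, 85.0], [457.0, 114.0]]
side 0.2 32 [ 469.7 -128. ] [10.7 27.8] 17.7 0.219
   corners [[460.0, -116.0], [469.0, -143.0], [479.0, -140.0], [471.0, -113.0]]
side 0.15 194 [ 540.5 -163.2] [160.4  92.5] 3.3 0.16
   corners [[458.0, -122.0], [463.0, -214.0], [623.0, -205.0], [618.0, -112.0]]
side 0.12 192 [ 540.5 -160.5] [197.5 106.5] 11.7 0.128
   corners [[433.0, -128.0], [455.0, -233.0], [648.0, -193.0], [626.0, -88.0]]
side tray 0.034 236 [477.7  21. ] [168.8 188.2] 14.8 0.043
   corners [[372.0, 90.0], [420.0, -92.0], [583.0, -48.0], [535.0, 134.0]]
side tray 0.055 36 [458.8  97.5] [10.  30.5] 18.1 0.073
   corners [[449.0, 110.0], [459.0, 81.0], [468.0, 85.0], [459.0, 114.0]]
```

Middle feeder confirmed: the rim is 155 mm high and 72.7 mm wide, and it measures 198 mm long. The centre is about (0.5395, -0.162) and the yaw 11.6°. The block is in bay 2, because its top is at about 104 mm and the others are at about 96 mm. The gate is about 3 mm open, so the opening target is about 31 mm. The tray origin is about (0.4885, -0.0245) with a yaw of 14.7°.

```bash
cat >> h.py <<'E'
from scipy.spatial.transform import Rotation as Ro
def need(x,y,z,yaw):  # yaw (deg) of tool x in world; prints shift and turn in move units
    s=env.read_state(); q=s['ee_rot']; R=Ro.from_quat([q[1],q[2],q[3],q[0]]).as_matrix()
    d=R.T@(np.array([x,y,z])-s['tool_pos'])/.15
    cur=np.degrees(np.arctan2(R[1,0],R[0,0])); dy=(yaw-cur+180)%360-180
    print('t',round(s['time_s'],2),'pos',s['tool_pos'].round(4),'yaw',round(cur,2),'need',d.round(3),'turn',round(-dy/180,4),'F',np.round(s['contact_force'],1))
FC=np.array([.5395,-.162]); FY=np.radians(11.6); EX=np.array([np.cos(FY),np.sin(FY)]); EY=np.array([-EX[1],EX[0]])
def F(x,y): return FC+x*EX+y*EY
E
python3 -m crank '[[0.1,-0.1,-0.3,-0.04,-1],[0.2,-0.2,-0.6,-0.09,-1],[0.4,-0.4,-0.9,-0.14,-1],[0.6,-0.6,-1,-0.19,-1],[0.8,-0.8,-1,-0.23,-1],[1,-1,-1,-0.28,-1],[1,-1,-1,-0.33,-1],[1,-1,-1,-0.37,-1]]'
python3 -c "
from h import *
need(.457,.097,.25,104.7)"
```

```text
time_s: 0.9
tool_pos: [0.257, -0.4261, 0.3925]
ee_rot: [0.0, 0.763, 0.646, -0.0]
contact_force: [-0.2, 0.0, 0.3]
gripper_width: 0.0856
grip_force: 0.0
t 0.9 pos [ 0.257  -0.4261  0.3925] yaw 80.52 need [3.66  0.741 0.949] turn -0.1343 F [-0.2  0.   0.3]
```

```bash
python3 -m crank '[[0.15,0.1,0,-0.03,-1],[0.4,0.3,0,-0.06,-1],[0.7,0.5,0,-0.1,-1],[1,0.7,0,-0.134,-1],[1,0.8,0,-0.134,-1],[1,0.8,0,-0.134,-1],[1,0.8,0,-0.134,-1],[1,0.8,0,-0.134,-1]]'
python3 -c "
from h import *
need(.457,.097,.25,104.7)"
```

```text
time_s: 1.7
tool_pos: [0.3997, -0.3007, 0.3921]
ee_rot: [-0.0, 0.615, 0.788, -0.0]
contact_force: [-0.5, 0.6, -0.2]
gripper_width: 0.0855
grip_force: 0.0
t 1.7 pos [ 0.3997 -0.3007  0.3921] yaw 104.09 need [2.478 1.017 0.947] turn -0.0034 F [-0.5  0.6 -0.2]
```

```bash
python3 -m crank '[[0.15,0.1,0,0,-1],[0.4,0.3,0,0,-1],[0.7,0.5,0,0,-1],[1,0.7,0,0,-1],[1,0.7,0,0,-1],[1,0.7,0,0,-1],[1,0.7,0,0,-1],[1,0.7,0,0,-1]]'
python3 -m crank '[[0.15,0.05,0,0,-1],[0.4,0.15,0.1,0,-1],[0.7,0.25,0.2,0,-1],[1,0.3,0.3,0,-1],[1,0.3,0.4,0,-1],[1,0.3,0.4,0,-1],[1,0.3,0.4,0,-1],[1,0.3,0.4,0,-1]]'
python3 -c "
from h import *
need(.457,.097,.15,104.7)"
```

```text
time_s: 2.5
tool_pos: [0.465, -0.1307, 0.3922]
ee_rot: [-0.0, 0.616, 0.788, -0.0]
contact_force: [-0.5, -0.6, -0.0]
gripper_width: 0.0855
grip_force: 0.0
time_s: 3.3
tool_pos: [0.4729, 0.0262, 0.333]
ee_rot: [0.0, 0.615, 0.788, 0.0]
contact_force: [0.7, 0.4, 0.4]
gripper_width: 0.0852
grip_force: 0.0
t 3.3 pos [0.4729 0.0262 0.333 ] yaw 104.03 need [0.484 0.011 1.22 ] turn -0.0037 F [0.7 0.4 0.4]
```

```bash
python3 -m crank '[[0.2,0,0.1,0,-1],[0.4,0.01,0.3,-0.003,-1],[0.48,0.01,0.6,-0.003,-1],[0.48,0.01,0.9,-0.003,-1],[0.48,0.01,1,-0.003,-1],[0.48,0.01,1,-0.003,-1],[0.48,0.01,1,-0.003,-1],[0.48,0.01,1,-0.003,-1]]'
python3 - <<'E'
from h import *
need(.457,.097,.042,104.7)
f=grab('side'); cv2.imwrite('pics/s1.png',cv2.resize(f['img'][150:300,270:430],None,fx=5,fy=4))
E
```

```text
time_s: 4.1
tool_pos: [0.4573, 0.0975, 0.1837]
ee_rot: [0.001, 0.611, 0.791, 0.001]
contact_force: [0.0, 1.2, 0.7]
gripper_width: 0.0855
grip_force: 0.0
t 4.1 pos [0.4573 0.0975 0.1837] yaw 104.65 need [-0.002 -0.005  0.945] turn -0.0003 F [0.  1.2 0.7]
```

View pics/s1.png

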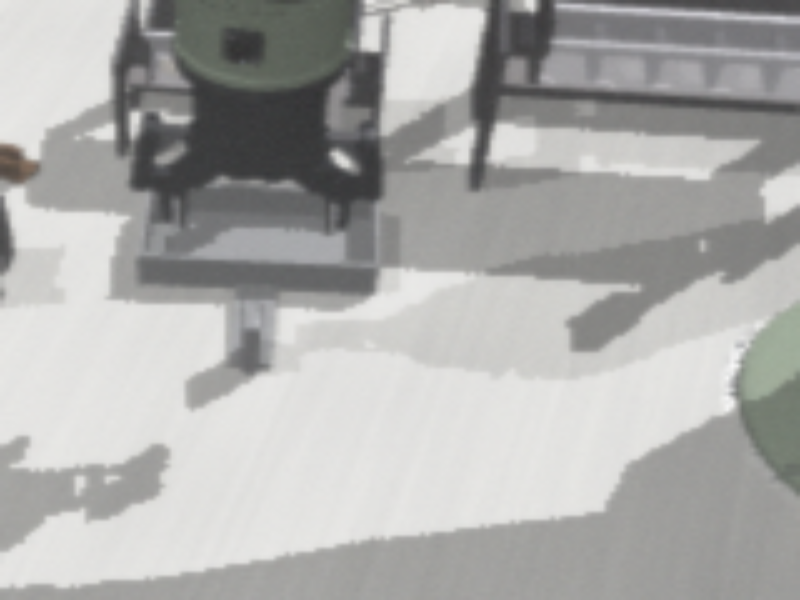

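The gripper, with fingers at about (180,210) and (335,210), straddles the handle plate at (250,345). It is centred and at the right yaw, so I descend and grip.

```bash
python3 -m crank '[[0,0,0.2,0,-1],[0,0,0.45,0,-1],[0,0,0.7,0,-1],[0,0,0.85,0,-1],[0,0,0.945,0,-1],[0,0,0.945,0,-1],[0,0,0.945,0,-1],[0,0,0.945,0,-0.2]]'
python3 -m crank '[[0,0,0,0,0.2],[0,0,0,0,0.6],[0,0,0,0,1],[0,0,0,0,1],[0,0,0,0,1],[0,0,0,0,1],[0,0,0,0,1],[0,0,0,0,1]]'
python3 - <<'E'
from h import *
hx=F(0,.125); print(hx); need(*hx,.042,101.6); hx=F(0,.21); need(*hx,.042,101.6)
E
```

```text
time_s: 4.95
tool_pos: [0.4571, 0.0977, 0.0417]
ee_rot: [0.001, 0.611, 0.792, 0.001]
contact_force: [1.2, -0.6, 0.9]
gripper_width: 0.0733
grip_force: 0.0
time_s: 5.75
tool_pos: [0.4564, 0.0978, 0.0406]
ee_rot: [0.0, 0.611, 0.792, 0.0]
contact_force: [0.2, 0.3, 4.2]
gripper_width: 0.011
grip_force: 59.1
[ 0.51436526 -0.03955309]
t 5.75 pos [0.4564 0.0978 0.0406] yaw 104.71 need [-0.984  0.141 -0.009] turn 0.0173 F [0.2 0.3 4.2]
t 5.75 pos [0.4564 0.0978 0.0406] yaw 104.71 need [-0.418  0.172 -0.009] turn 0.0173 F [0.2 0.3 4.2]
```

```bash
python3 -m crank '[[-0.03,0.05,0,0.005,1],[-0.08,0.1,0,0.01,1],[-0.14,0.15,0,0.017,1],[-0.2,0.17,0,0.017,1],[-0.25,0.172,0,0.017,1],[-0.3,0.172,0,0.017,1],[-0.3,0.172,0,0.017,1],[-0.3,0.172,0,0.017,1]]'
python3 - <<'E'
from h import *
need(*F(0,.125),.042,101.6)
for n in('side','top'):
    f=grab(n); P=pts(f); m=(f['z_map']>0)&(P[...,2]>.034)&(P[...,2]<.046)&(P[...,0]>.38)&(P[...,0]<.64)&(P[...,1]<.045)&(P[...,1]>-.12)
    q=(P[m][:,:2]-FC); loc=np.c_[q@EX,q@EY]*1000
    loc=loc[(abs(loc[:,0])<110)&(loc[:,1]>40)]
    r=cv2.minAreaRect(loc.astype(np.float32)); print(n,np.round(r[0],1),np.round(r[1],1),round(r[2],1),loc.min(0).round(1),loc.max(0).round(1))
    c=cv2.resize(f['img'][110:250,260:430],None,fx=4.5,fy=4); cv2.imwrite(f'pics/t2{n}.png',c)
E
```

```text
time_s: 6.55
tool_pos: [0.493, 0.0604, 0.0406]
ee_rot: [0.0, 0.632, 0.775, 0.0]
contact_force: [2.9, -2.5, 3.2]
gripper_width: 0.0113
grip_force: 59.0
t 6.55 pos [0.493  0.0604 0.0406] yaw 101.62 need [-0.681  0.005 -0.009] turn 0.0001 F [ 2.9 -2.5  3.2]
side [ 7.  95.6] [106.6 184.1] 89.4 [-84.9  41.3] [ 98.5 149.7]
top [76.9 77.1] [101.4  71.9] 51.2 [17.1 42.6] [ 97.1 138.8]
```

View pics/t2side.png

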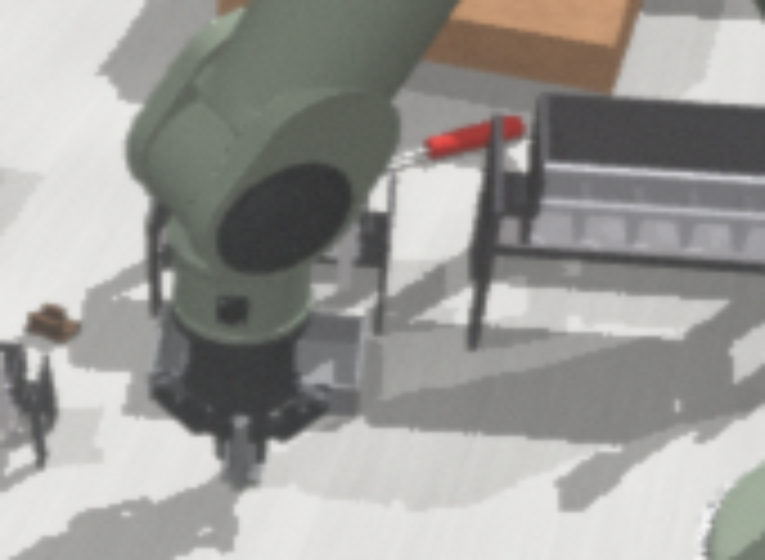

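Run:
```python
from h import *
s=env.read_state(); A=[]
for n in('side','top'):
    f=grab(n); P=pts(f); A.append(P[(f['z_map']>0)&(abs(P[...,0]-.49)<.3)&(abs(P[...,1]-.06)<.3)&(P[...,2]>.06)])
P=np.concatenate(A); d=P[:,:2]-s['tool_pos'][:2]; l=np.c_[d@EX,d@EY,P[:,2]]*1000
hv=(abs(l[:,0])<130)&(l[:,1]>-62)
for lo in range(60,420,40):
    k=l[hv&(l[:,2]>lo)&(l[:,2]<=lo+40)]
    if len(k): print(lo,len(k),k.min(0).round(),k.max(0).round())
```

```text
60 180 [-50. -17.  60.] [ 50.  17. 100.]
100 271 [-65. -11. 100.] [ 63.  22. 140.]
140 118 [-41.  -7. 140.] [ 41.  39. 180.]
180 134 [-37.  -0. 180.] [ 37.  44. 220.]
220 283 [-46.  -3. 220.] [ 48.  49. 260.]
260 260 [-44.   8. 260.] [ 46.  62. 300.]
300 242 [-73.  -5. 300.] [ 68.  74. 340.]
340 716 [-86. -11. 340.] [ 74.  77. 380.]
380 1477 [-95. -40. 380.] [ 70.  73. 420.]
```

```bash
python3 -m crank '[[-0.06,0.005,0,0,1],[-0.14,0.005,0,0,1],[-0.22,0.005,0,0,1],[-0.3,0.005,0,0,1],[-0.38,0.005,0,0,1],[-0.46,0.005,0,0,1],[-0.54,0.005,0,0,1],[-0.6,0.005,0,0,1]]'
python3 -m crank '[[-0.02,0,0,0,1],[-0.03,0,0,0,1],[-0.04,0,0,0,1],[-0.05,0,0,0,1],[-0.06,0,0,0,1],[-0.06,0,0,0,1],[-0.06,0,0,0,1],[-0.06,0,0,0,1]]'
python3 - <<'E'
from h import *
need(*F(0,.125),.042,101.6)
E
```

```text
time_s: 7.55
tool_pos: [0.5117, -0.0266, 0.0407]
ee_rot: [-0.0, 0.631, 0.775, 0.001]
contact_force: [-1.8, 6.2, 7.5]
gripper_width: 0.0111
grip_force: 59.8
time_s: 8.35
tool_pos: [0.5135, -0.0349, 0.0407]
ee_rot: [-0.0, 0.631, 0.776, 0.001]
contact_force: [-0.7, 4.5, 6.8]
gripper_width: 0.0115
grip_force: 59.8
t 8.35 pos [ 0.5135 -0.0349  0.0407] yaw 101.71 need [-0.032 -0.    -0.009] turn 0.0006 F [-0.7  4.5  6.8]
```

```bash
python3 -m crank '[[-0.01,0,0,0,1],[-0.015,0,0,0,1],[-0.02,0,0,0,1],[-0.025,0,0,0,1],[-0.03,0,0,0,1],[-0.03,0,0,0,1],[-0.03,0,0,0,1],[-0.03,0,0,0,1]]'
python3 -m crank '[[-0.005,0,0,0,1],[-0.01,0,0,0,1],[-0.015,0,0,0,1],[-0.015,0,0,0,1],[-0.015,0,0,0,1],[-0.015,0,0,0,1],[-0.015,0,0,0,1],[-0.015,0,0,0,1]]'
python3 - <<'E'
from h import *
need(*F(0,.125),.042,101.6)
E
```

```text
time_s: 9.15
tool_pos: [0.5143, -0.0391, 0.0407]
ee_rot: [-0.0, 0.631, 0.776, 0.001]
contact_force: [-0.8, 6.0, 7.5]
gripper_width: 0.0112
grip_force: 59.9
time_s: 9.95
tool_pos: [0.5148, -0.0413, 0.0407]
ee_rot: [-0.0, 0.631, 0.776, 0.001]
contact_force: [-1.1, 4.5, 7.6]
gripper_width: 0.0112
grip_force: 59.8
t 9.95 pos [ 0.5148 -0.0413  0.0407] yaw 101.72 need [ 0.012 -0.001 -0.008] turn 0.0007 F [-1.1  4.5  7.6]
```

```bash
python3 -m crank '[[-0.005,0,0,0,1],[-0.01,0,0,0,1],[-0.015,0,0,0,1],[-0.02,0,0,0,1],[-0.02,0,0,0,1],[-0.02,0,0,0,1],[-0.02,0,0,0,1],[-0.02,0,0,0,1]]'
python3 - <<'E'
from h import *
need(*F(0,.125),.042,101.6)
E
```

```text
time_s: 10.75
tool_pos: [0.5159, -0.0424, 0.0409]
ee_rot: [-0.001, 0.631, 0.776, 0.002]
contact_force: [0.3, 16.2, 5.7]
gripper_width: 0.0112
grip_force: 59.5
t 10.75 pos [ 0.5159 -0.0424  0.0409] yaw 101.78 need [ 0.02  -0.006 -0.008] turn 0.001 F [ 0.3 16.2  5.7]
```

```bash
python3 -m crank '[[0,0,0,0,-1],[0,0,0,0,-1],[0,0,0,0,-1],[0,0,0,0,-1],[0,0,0,0,-1],[0,0,-0.1,0,-1],[0,0,-0.3,0,-1],[0,0,-0.6,0,-1]]'
python3 -m crank '[[0,0,-0.3,0,-1],[0,0,-0.6,0,-1],[0,0,-0.8,0,-1],[0,0,-0.95,0,-1],[0,0,-0.95,0,-1],[0,0,-0.95,0,-1],[0,0,-0.95,0,-1],[0,0,-0.95,0,-1]]'
python3 - <<'E'
from h import *
need(*F(-.0634,.047),.26,101.6)
E
```

```text
time_s: 11.55
tool_pos: [0.5143, -0.0453, 0.1312]
ee_rot: [-0.001, 0.631, 0.775, -0.001]
contact_force: [-0.0, -0.8, 1.1]
gripper_width: 0.0854
grip_force: 0.0
time_s: 12.35
tool_pos: [0.515, -0.0456, 0.2724]
ee_rot: [-0.001, 0.632, 0.775, -0.0]
contact_force: [-0.5, 0.4, 0.3]
gripper_width: 0.0852
grip_force: 0.0
t 12.35 pos [ 0.515  -0.0456  0.2724] yaw 101.67 need [-0.479 -0.419  0.083] turn 0.0004 F [-0.5  0.4  0.3]
```

```bash
python3 -m crank '[[-0.06,-0.05,0,0,-1],[-0.18,-0.15,0,0,-1],[-0.3,-0.25,0,0,-1],[-0.4,-0.35,0,0,-1],[-0.48,-0.42,0,0,-1],[-0.48,-0.42,0,0,-1],[-0.48,-0.42,0,0,-1],[-0.48,-0.42,0,0,-1]]'
python3 - <<'E'
from h import *
need(*F(-.0634,.047),.192,101.6)
for n in('side','top'):
    f=grab(n); P=pts(f); q=P[...,:2]-FC; l=np.dstack([q@EX,q@EY,P[...,2]])*1000; ok=(f['z_map']>0)&(abs(l[...,0])<140)&(abs(l[...,1])<160)
    for nm,a,b,ex in(('handle',55,76,(l[...,1]>85)),('rim',32,44,(abs(l[...,0])<95)),('paddle',185,219,(l[...,1]>32)&(l[...,1]<62)&(abs(l[...,0]+63)<16))):
        k=l[ok&ex&(l[...,2]>a)&(l[...,2]<b)]
        if len(k)>3: print(n,nm,len(k),np.percentile(k,[2,50,98],axis=0).round(1).tolist())
    cv2.imwrite(f'pics/t3{n}.png',cv2.resize(f['img'][110:250,260:430],None,fx=4.5,fy=4))
E
```

```text
time_s: 13.15
tool_pos: [0.4684, -0.1284, 0.273]
ee_rot: [-0.0, 0.631, 0.775, 0.0]
contact_force: [-0.6, 0.6, -0.4]
gripper_width: 0.0852
grip_force: 0.0
t 13.15 pos [ 0.4684 -0.1284  0.273 ] yaw 101.69 need [-0.002 -0.003  0.54 ] turn 0.0005 F [-0.6  0.6 -0.4]
side handle 30 [[-4.6, 109.4, 55.5], [0.3, 126.0, 69.2], [6.7, 137.8, 72.1]]
side rim 142 [[-83.7, -33.8, 32.5], [-0.1, 39.6, 38.5], [94.3, 136.1, 43.0]]
side paddle 45 [[-68.4, 33.8, 186.2], [-62.4, 56.2, 208.4], [-57.2, 60.8, 218.5]]
top handle 40 [[-7.1, 109.6, 58.0], [-2.1, 123.0, 68.2], [4.4, 136.0, 72.8]]
top rim 90 [[-85.2, 22.7, 32.7], [6.0, 40.7, 38.4], [93.0, 128.0, 43.4]]
top paddle 13 [[-70.9, 55.9, 194.8], [-66.6, 58.6, 211.2], [-61.3, 60.2, 217.6]]
```

View pics/t3side.png

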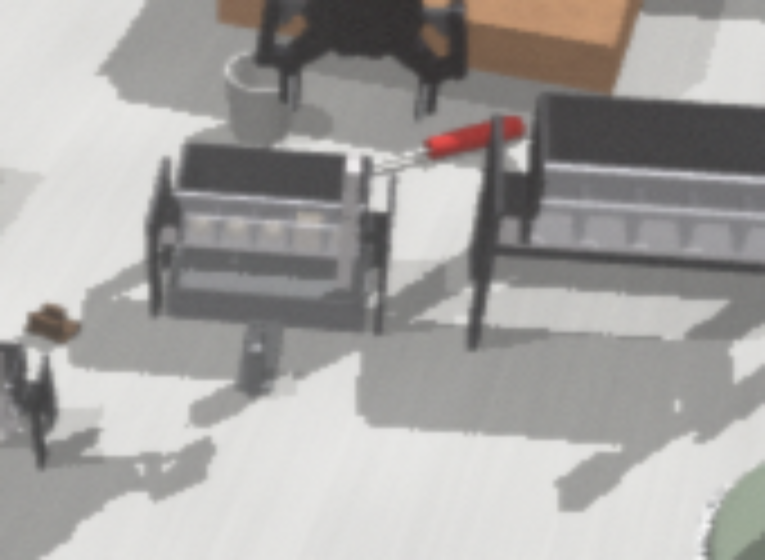

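The tray is home: its handle is at feeder y of about 124 mm and its rim sits under the feeder between the legs. The fingers at (290,100) and (425,100) straddle the paddle at (358,165). I descend and grip it.

```bash
python3 -m crank '[[0,0,0.15,0,-1],[0,0,0.3,0,-1],[0,0,0.45,0,-1],[0,0,0.54,0,-1],[0,0,0.54,0,-1],[0,0,0.54,0,-1],[0,0,0.54,0,-0.2],[0,0,0.54,0,0.4]]'
python3 -m crank '[[0,0,0,0,1],[0,0,0,0,1],[0,0,0,0,1],[0,0,0,0,1],[0,0,0,0,1],[0,0,0,0,1],[0,0,0,0,1],[0,0,0,0,1]]'
python3 - <<'E'
from h import *
need(*F(-.0665+.031,.047),.192,101.6)
s=env.read_state(); print('opening est',(s['tool_pos'][:2]-FC)@EX*1000+66.5)
E
```

```text
time_s: 14.05
tool_pos: [0.4686, -0.129, 0.1928]
ee_rot: [0.001, 0.632, 0.775, 0.0]
contact_force: [-0.8, 0.6, -0.4]
gripper_width: 0.0587
grip_force: 0.0
time_s: 14.85
tool_pos: [0.4684, -0.1289, 0.1923]
ee_rot: [0.0, 0.632, 0.775, 0.0]
contact_force: [-1.2, -0.1, 4.8]
gripper_width: 0.011
grip_force: 58.5
t 14.85 pos [ 0.4684 -0.1289  0.1923] yaw 101.64 need [0.002 0.183 0.002] turn 0.0002 F [-1.2 -0.1  4.8]
opening est 3.475301322861469
```

```bash
python3 -m crank '[[0,0.03,0,0,1],[0,0.06,0,0,1],[0,0.1,0,0,1],[0,0.14,0,0,1],[0,0.17,0,0,1],[0,0.18,0,0,1],[0,0.18,0,0,1],[0,0.18,0,0,1]]'
python3 - <<'E'
from h import *
need(*F(-.0665,.047),.192,101.6)
s=env.read_state(); print('opening est',(s['tool_pos'][:2]-FC)@EX*1000+66.5)
for n in('side','top'):
    f=grab(n); cv2.imwrite(f'pics/t4{n}.png',f['img'])
    P=pts(f); q=P[...,:2]-FC; l=np.dstack([q@EX,q@EY,P[...,2]])*1000; h=cv2.cvtColor(f['img'],cv2.COLOR_BGR2HSV)
    b=(f['z_map']>0)&(abs(l[...,0])<95)&(abs(l[...,1])<60)&(h[...,1]>38)&(h[...,0]<35)&(h[...,2]>70)&(l[...,2]<120)
    k,lab,st,c=cv2.connectedComponentsWithStats(b.astype(np.uint8))
    for i in range(1,k):
        if st[i,4]>4: print(n,c[i].round(),st[i,4],np.median(l[lab==i],0).round())
a=cv2.imread('pics/t4side.png')[130:230,285:365]; b=cv2.imread('pics/t4top.png')[140:220,360:440]
cv2.imwrite('pics/t4.png',np.hstack([cv2.resize(a,(400,500)),cv2.resize(b,(400,500))]))
E
```

```text
time_s: 15.65
tool_pos: [0.4951, -0.1235, 0.1923]
ee_rot: [0.0, 0.632, 0.775, 0.0]
contact_force: [2.0, -1.0, 5.6]
gripper_width: 0.0111
grip_force: 58.6
t 15.65 pos [ 0.4951 -0.1235  0.1923] yaw 101.64 need [ 0.002 -0.205  0.002] turn 0.0002 F [ 2.  -1.   5.6]
opening est 30.714201350412786
side [336. 182.] 17 [-62.   4.  23.]
```

View pics/t4.png

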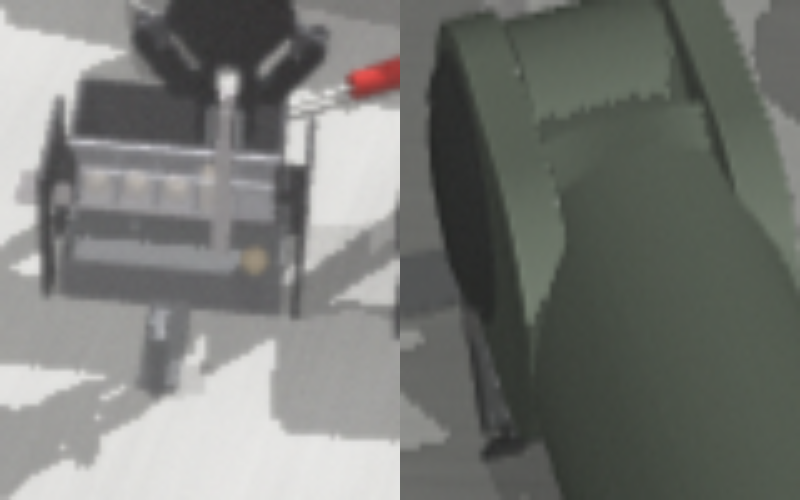

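The bead is in the tray at (255,262), and the other three beads and the block are still up. I shut the gate now, feeling for the end stop.

```bash
python3 -m crank '[[0,-0.03,0,0,1],[0,-0.07,0,0,1],[0,-0.11,0,0,1],[0,-0.15,0,0,1],[0,-0.175,0,0,1],[0,-0.19,0,0,1],[0,-0.195,0,0,1],[0,-0.2,0,0,1]]'
python3 -m crank '[[0,-0.004,0,0,1],[0,-0.008,0,0,1],[0,-0.012,0,0,1],[0,-0.016,0,0,1],[0,-0.016,0,0,1],[0,-0.016,0,0,1],[0,-0.016,0,0,1],[0,-0.016,0,0,1]]'
python3 - <<'E'
from h import *
need(*F(-.0665,.047),.192,101.6)
s=env.read_state(); print('opening est',(s['tool_pos'][:2]-FC)@EX*1000+66.5)
E
```

```text
time_s: 16.55
tool_pos: [0.4656, -0.1295, 0.1923]
ee_rot: [0.0, 0.632, 0.775, 0.0]
contact_force: [8.0, 0.2, 0.4]
gripper_width: 0.0112
grip_force: 58.4
time_s: 17.35
tool_pos: [0.4654, -0.1295, 0.1924]
ee_rot: [0.002, 0.631, 0.775, 0.002]
contact_force: [22.9, 1.2, -11.8]
gripper_width: 0.0114
grip_force: 58.8
t 17.35 pos [ 0.4654 -0.1295  0.1924] yaw 101.69 need [ 0.002 -0.003  0.003] turn 0.0005 F [ 22.9   1.2 -11.8]
opening est 0.4495939861871676
```

```bash
python3 -m crank '[[0,0,0,0,-1],[0,0,0,0,-1],[0,0,0,0,-1],[0,0,0,0,-1],[0,0,0,0,-1],[0,0,0,0,-1],[0,0,-0.2,0,-1],[0,0,-0.5,0,-1]]'
python3 -m crank '[[0,0,-0.2,0,-1],[0,0,-0.4,0,-1],[0.3,0,-0.6,0,-1],[0.6,0,-0.7,0,-1],[0.9,0,-0.7,0,-1],[1,0,-0.7,0,-1],[1,0,-0.7,0,-1],[1,0,-0.7,0,-1]]'
python3 -m crank '[[0.2,0,0,0,-1],[0.5,0,0,0,-1],[0.8,0,0,0,-1],[1,0,0,0,-1],[1,0,0,0,-1],[1,0,0,0,-1],[1,0,0,0,-1],[1,0,0,0,-1]]'
python3 - <<'E'
from h import *
for n in('side','top'):
    f=grab(n); cv2.imwrite(f'pics/t5{n}.png',f['img'])
    P=pts(f); q=P[...,:2]-FC; l=np.dstack([q@EX,q@EY,P[...,2]])*1000; ok=(f['z_map']>0)
    for nm,a,b,ex in(('handle',55,76,(l[...,1]>85)&(l[...,1]<150)&(abs(l[...,0])<20)),('paddle',195,219,(l[...,1]>32)&(l[...,1]<62)&(abs(l[...,0]+63)<22))):
        k=l[ok&ex&(l[...,2]>a)&(l[...,2]<b)]
        if len(k)>3: print(n,nm,len(k),np.percentile(k,[2,50,98],axis=0).round(1).tolist())
    h=cv2.cvtColor(f['img'],cv2.COLOR_BGR2HSV)
    m=ok&(abs(l[...,0])<95)&(abs(l[...,1])<45)&(h[...,1]>45)&(h[...,2]>95)&(h[...,0]<35)&(l[...,2]>60)&(l[...,2]<120)
    k,lab,st,c=cv2.connectedComponentsWithStats(m.astype(np.uint8))
    for i in range(1,k):
        if st[i,4]>5: print(n,'piece',st[i,4],np.median(l[lab==i],0).round())
a=cv2.imread('pics/t5side.png')[130:230,285:365]; b=cv2.imread('pics/t5top.png')[140:220,350:430]
cv2.imwrite('pics/t5.png',np.hstack([cv2.resize(a,(400,500)),cv2.resize(b,(400,500))]))
E
```

```text
time_s: 18.15
tool_pos: [0.4618, -0.1296, 0.2665]
ee_rot: [-0.002, 0.631, 0.775, -0.0]
contact_force: [0.1, -0.2, 0.7]
gripper_width: 0.0852
grip_force: 0.0
time_s: 18.95
tool_pos: [0.4327, 0.0164, 0.372]
ee_rot: [0.0, 0.632, 0.775, -0.0]
contact_force: [0.4, -1.2, -0.1]
gripper_width: 0.0851
grip_force: 0.0
time_s: 19.75
tool_pos: [0.4028, 0.1626, 0.3719]
ee_rot: [-0.0, 0.633, 0.775, -0.0]
contact_force: [1.0, 0.1, -1.0]
gripper_width: 0.0855
grip_force: 0.0
side handle 30 [[-4.5, 111.4, 56.9], [0.4, 127.1, 68.4], [6.5, 137.5, 73.4]]
top handle 39 [[-7.0, 109.2, 59.1], [-2.0, 122.2, 68.4], [4.7, 136.2, 71.9]]
top paddle 49 [[-73.4, 34.3, 196.2], [-68.5, 46.8, 215.3], [-61.8, 59.2, 218.7]]
top piece 13 [59.  3. 93.]
top piece 17 [28.  2. 92.]
top piece 18 [-1.  1. 92.]
top piece 7 [-25.  -6. 101.]
```

View pics/t5.png

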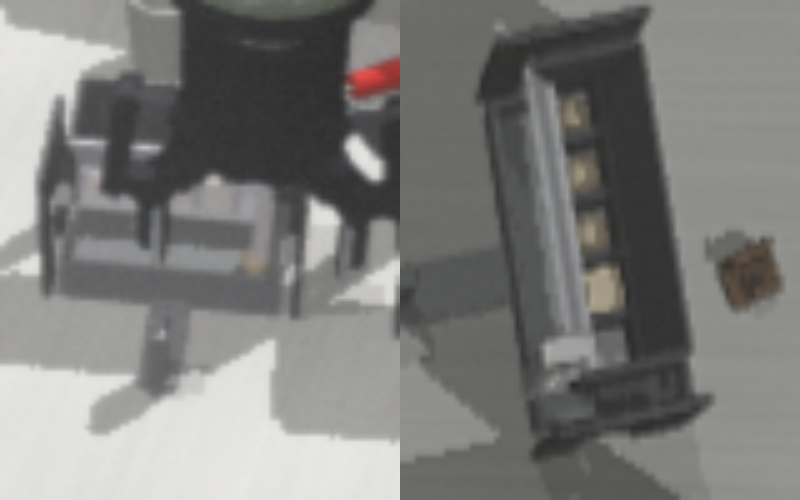

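The first bay is empty and covered by the gate plate at (605,345). The block at (600,285) and three beads are up, the first bead is in the tray at (253,262), and the tray is home. The gripper is clear, so I hand in.

```bash
python3 -c "
from cell import env
print(env.sign_off())"
```

```text
the job is handed in; nothing more can be done
None
```

I handed the job in at about 20 s on the robot's clock: the tray is home, the one bead ahead of the block is in it, the block and the other three beads are still up in the feeder, and the gate is shut against its stop.

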